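Close the keeper bar over the cup ring

ROBOT

A 6-joint arm with a two-finger parallel gripper is mounted at the origin on the work surface. World frame = base frame: x ahead of the robot, y to its left, z up, the work surface at z = 0. Lengths are in m, angles in rad, forces in N, time in s.
With the tool pointing down it reaches from about 0.325 to 0.875 m from the base axis. Payload 4.4 kg.
Tool frame: the origin (TCP) lies on the centre line of the jaws, within the pads' length; the fingertips stand 22 mm ahead of it and the grasp point (between the pads) lies 3 mm ahead of it; z points along the fingers, y is the line along which they close (so a half turn about z gives the same grasp; the last joint's range is limited). The gripper opens to 85 mm and grips with 20 to 120 N. Pads are 22 mm wide; open, the fingers measure 114 mm over their backs; the gripper's body (76 mm by 85 mm) begins 54 mm behind the grasp point. The pads swing forward as they close: fully open they stand 13 mm farther back than shut.
Start: joints at [1.163, 0.207, 1.542, -0, 1.393, -0.15], TCP at [0.147, 0.556, 0.253] pointing down, gripper open.
Joint ranges: [-2.73, 2.73], [-0.86, 2.22], [0.23, 2.46], [-1.11, 4.25], [0.08, 2.63], [-2.82, 2.82]. Speed limits (rad/s): [2.79, 2.79, 3.14, 3.14, 3.14, 3.14].

INTERFACE

Orientations are given as a unit quaternion [w, x, y, z].
In Python, from bench import * gives the robot as it stands. The module is installed in compiled form; this text tells all that it offers.
- The arm moves only by the tool apply_moves, never from a script. Its argument "commands" is a list of rows, each a list of 3 entries, a list of its own where there are three numbers: the shift along the tool's x, y, z in mm, then the turn, a rotation vector about the tool's x, y, z in degrees, then the finger opening in mm, from 0 to 85.4. A call has 1 to 12 rows; each row shifts and turns the commanded pose from where the row before left it, along the tool's axes as they then stand; what a row does not reach is not made up. A row lasts 1/12 s, in which the tool goes at most 41.7 mm and 7.16 degrees, less where a joint would pass 70% of its speed; a pose out of reach is approached as far as the arm can. A call with a gripper value outside its range is refused whole. The fingers move at their own pace and stop on an object; "newtons" is the grip in N (left out, the last holds). Time passes only in rows, so rows that do not move let the fingers close. It gives the time, the measured TCP pose, the force, the opening and the grip force at its end, in the units of the state.
- state(): the state, without advancing time (a new reading comes with each control period).
- capture(name): name is "scene" or "top" or "wrist"; returns a dict with "img" (400x640x3 uint8, red, green, blue), "z_map" (400x640 float32, m along the optical axis (not along the pixel's ray), 0 where there is no reading), "fx", "fy", "cx", "cy" (pixels), "k1" (the pictures are not rectified: a ray, as slopes to the right and down, at radius r is drawn at 1 + k1 r^2 times it, then the intrinsics apply), "origin" and "rotation" of the camera in the world. Camera axes: x right, y down, z forward; pixel columns grow to the right and rows downward; lengths in m; the calibration is good to about 2 mm. A picture is of the moment at which its call begins.
- job_done(): hands the job in; it is judged then, once.
The state is a dict: "clock": time; "joint_pos": joint angles; "joint_vel": joint speeds; "effort": joint torques, N m; "position": TCP position; "tool_rot": TCP orientation; "force": force on the tool from outside, world axes, zero at the start; "moment": the same for the moment, N m; "width": finger opening in m; "finger_force": force on a finger pad.
Only numpy, scipy, OpenCV 4.12 (cv2) and the standard library are available. Lean on these libraries where they do the work, as an engineer would, in place of code of your own. Each camera call takes 0.05 s, during which the arm holds its last target. There are 200 camera calls.

TASK

One of the two ring trays on the tea-shop counter has the sealer's spare cup ring lying in it. Swing that tray's keeper bar fully shut over the ring, past the spring ball until it rests home in its catch, and let go. The ring stays lying in its tray, and the empty tray's bar stays open.

Things in the scene. Friction and masses are not known exactly. Their poses are not given: they have to be found in the camera images.
- keeper_knob (a point): Upright black knob (16 mm round, 48 mm tall) on the keeper bar of the tray holding the ring. Point: on its axis, 22 mm below its top, 26 mm above the bar. y points along the bar to the upright hinge axis, 115 mm away; z up. Bar: dark steel, 16 mm wide, 8 mm thick, top 44 mm above the counter, running 43 mm past the knob to a round nose. All else on the tray is under 55 mm high.
- keeper (a joint): Angle of that bar, rad: 0 = shut, across the middle of the tray against the catch's stop; grows as it opens, clockwise from above, to 1.5 (towards the robot). It swings level and stays where left. From 0.15 to 0.09 it climbs a sprung ball in the catch (under 10 N at the knob); past the ball it is kept shut, within about 0.03 of 0.
- spare_keeper (a joint): Angle of the identical keeper bar on the identical but empty tray, rad, same meaning; it starts open. Each tray: blue plastic, 112 mm square, rim 30 mm high, on a grey 130 x 190 mm base fixed to the counter, hinge post at its left end seen from the robot, catch at its right end.
- cup_ring_mid (a point): Centre, half-way up, of the loose aluminium cup ring lying flat in its tray: 96 mm outside, 76 mm inside, 18 mm high; its top is 28 mm above the counter, 6 mm or more below the bar. z is up.
Not all that is in view belongs to the job. What is shaped like the part that bears spare_keeper but orange or yellow is not meant. Leave any green or turquoise look-alike of the part that bears keeper_knob alone.

How it is judged:
By the outcome, as a careful person would: the job done as asked, in the order asked, and still so for the second after the job is handed in, with the robot touching nothing.
It also fails if it takes over 32 s, if anything falls off the work surface, if the arm or the gripper's body presses on something with over 40 N, if the wrist force passes 120 N, or if a joint passes its speed limit or range.

## Working session

There is one attempt and no reset: what is moved stays moved. The work goes in short steps, Python scripts to look and compute and a tool call to move; the robot and the scene stay as the last step left them, time stands still between calls to the robot, and variables do not carry over. Pictures are saved under pics/ and viewed, at most 10 in all, crops included, and the job is handed in when it is done.

Besides the shell and the picture viewer there is one more tool, called as name(argument=value, ...), one argument or row to a line, values as JSON. apply_moves: Moves the arm, as the interface text tells. Its arguments: {"type":"object","properties":{"commands":{"type":"array","items":{"type":"array"}},"newtons":{"type":"number"}},"required":["commands"]}

```bash
mkdir -p pics
cat > h.py <<'E'
from bench import *
import numpy as np, cv2
def ray(c,u,v):
    x=(u-c["cx"])/c["fx"]; y=(v-c["cy"])/c["fy"]
    a,b=x,y
    for _ in range(20):
        r2=a*a+b*b; a=x/(1+c["k1"]*r2); b=y/(1+c["k1"]*r2)
    return np.array([a,b,1.0])
def R(c):
    r=np.array(c["rotation"],float)
    if r.shape==(3,3): return r
    from scipy.spatial.transform import Rotation as Q
    return Q.from_quat([r[1],r[2],r[3],r[0]]).as_matrix()
def onz(c,u,v,z):
    d=R(c)@ray(c,u,v); o=np.array(c["origin"]); return o+d*(z-o[2])/d[2]
def depth(c,u,v):
    return np.array(c["origin"])+R(c)@ray(c,u,v)*c["z_map"][int(v),int(u)]
E
python3 - <<'E'
from h import *
import pickle
for n in ("top","scene"):
    c=capture(n); pickle.dump(c,open(n+".pkl","wb")); cv2.imwrite(f"pics/{n}1.png",c["img"][:,:,::-1]); print(n,c["origin"],c["rotation"],c["fx"],c["k1"])
print(state())
E
```

```text
top [ 0.45993853 -0.02693326  1.22377575] [-0.02524946  0.70679745 -0.70678298  0.01605132] 444.20632448755043 -0.11589261421013437
scene [ 1.29179085 -0.88626405  0.7810605 ] [-0.4481969   0.82525035  0.29675102 -0.17326347] 513.9903790254466 -0.1104718280366403
{'clock': 0.1, 'joint_pos': array([ 1.16253170e+00,  2.07390930e-01,  1.54286072e+00,  2.31646620e-05,
        1.39350872e+00, -1.50528718e-01]), 'joint_vel': array([-6.90439770e-04,  4.06710399e-04, -4.55157854e-03,  1.24775439e-03,
        1.06111795e-05,  7.97032776e-04]), 'effort': array([-1.87093792e-04, -3.84091866e+01, -2.92547482e+01, -5.94029461e-05,
        4.79852606e-03, -1.55835136e-05]), 'position': array([0.1463173 , 0.55538743, 0.25218642]), 'tool_rot': array([-3.09858552e-04,  1.28513531e-01,  9.91707163e-01, -1.03868549e-03]), 'force': array([-0.63678566,  0.67187761, -0.65999102]), 'moment': array([0.00346643, 0.00412312, 0.01419377]), 'finger_force': 0.0, 'width': 0.08487616615838466}
```

View pics/top1.png

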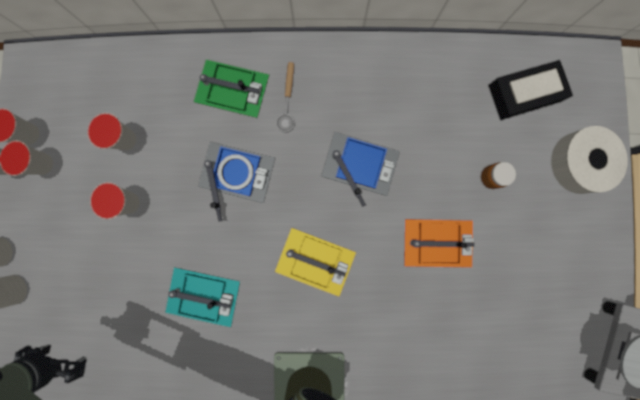

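View pics/scene1.png

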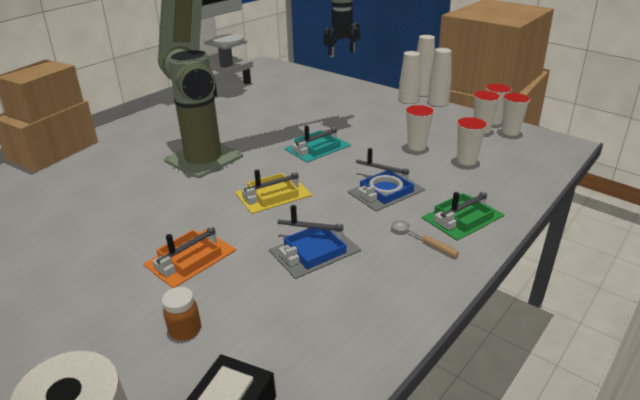

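The top view shows the ring in the left blue tray (ring at about (235,172)). Its bar is hinged at (210,163) and open to a nose at about (221,218). The empty tray is at (362,163), and the scene view agrees. Next I'll enlarge crops of both for measuring.

Run:
```python
from h import *
import pickle
c=pickle.load(open("top.pkl","rb")); s=pickle.load(open("scene.pkl","rb"))
a=cv2.resize(c["img"][130:235,185:290],(580,580),interpolation=cv2.INTER_CUBIC)
cv2.imwrite("pics/ctop.png",a[:,:,::-1])
b=cv2.resize(s["img"][140:215,335:435],(800,600),interpolation=cv2.INTER_CUBIC)
cv2.imwrite("pics/cscene.png",b[:,:,::-1])
```

```text
(no output)
```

View pics/ctop.png

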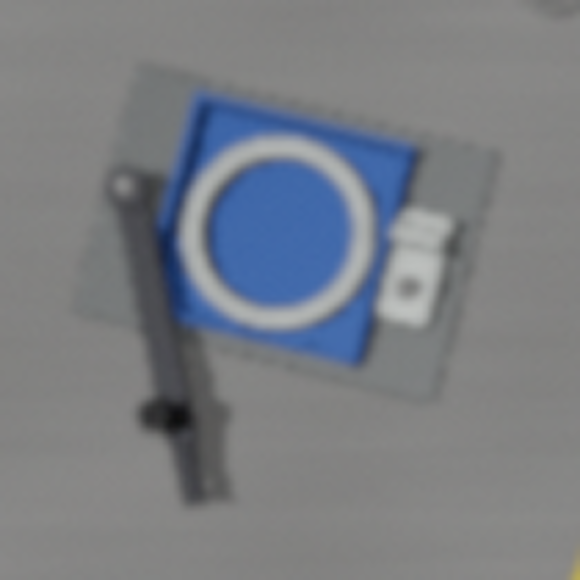

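View pics/cscene.png

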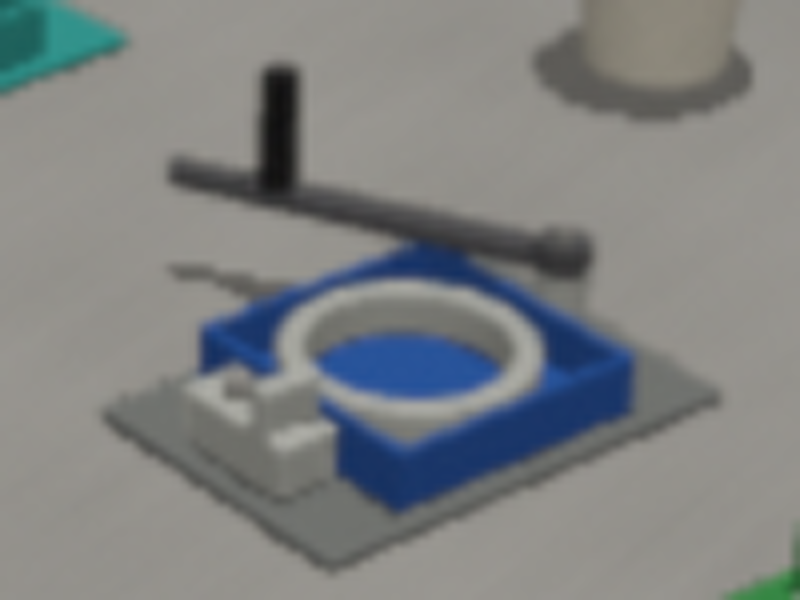

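The top crop shows the hinge cap at crop (125,186), the nose at about (195,495), the knob top at (152,415), and the base corners at (140,65), (500,152), (432,402), (75,312). In the scene crop the knob's top is at (281,70) and its foot at (279,188).

Run:
```python
from h import *
import pickle
from scipy.spatial.transform import Rotation as Q
c=pickle.load(open("top.pkl","rb")); s=pickle.load(open("scene.pkl","rb"))
T=lambda x,y,z:onz(c,185+x/5.524-.5,130+y/5.524-.5,z)
S=lambda x,y,z:onz(s,335+x/8-.5,140+y/8-.5,z)
h=T(125,186,.05);n=T(195,500,.044)
print("hinge",h,"nose",n,np.linalg.norm((h-n)[:2]))
print("hinge scene",S(566,240,.05))
print("knob top",T(152,415,.092),S(281,70,.092),"foot",S(279,188,.044),T(178,415,.044))
P=[T(x,y,.004) for x,y in((140,65),(500,152),(432,402),(75,312))]
ce=sum(P)/4;ax=(P[1]+P[2]-P[0]-P[3])/2
print("base",ce,"long axis",ax,np.degrees(np.arctan2(ax[1],ax[0])),"hinge->centre",np.degrees(np.arctan2(*(ce-h)[1::-1])))
print("bar dir",np.degrees(np.arctan2(*(n-h)[1::-1])))
print("ring",T(277,232,.028))
q=state()["tool_rot"];print(Q.from_quat(q[[1,2,3,0]]).as_matrix())
```

```text
hinge [0.61025551 0.27272731 0.05      ] nose [0.45799513 0.23758575 0.044     ] 0.15626308671483613
hinge scene [0.61067209 0.27129686 0.05      ]
knob top [0.4975333  0.24754056 0.092     ] [0.4951109  0.25070005 0.092     ] foot [0.49766736 0.24806441 0.044     ] [0.4991441  0.24637985 0.044     ]
base [0.59248111 0.20220929 0.004     ] long axis [-0.04529164 -0.18258345  0.        ] -103.93157707303467 hinge->centre -104.14699116001711
bar dir -167.00375771189726
ring [0.58990648 0.20191782 0.028     ]
[[-9.66968353e-01  2.54894935e-01 -8.81548171e-04]
 [ 2.54896222e-01  9.66966387e-01 -1.98050165e-03]
 [ 3.47607610e-04 -2.13978572e-03 -9.99997650e-01]]
```

apply_moves(
  commands=[
    [[-30, -15, 4], [0, 0, 0], 30],
    [[-30, -15, 4], [0, 0, 0], 30],
    [[-30, -15, 4], [0, 0, 0], 30],
    [[-30, -15, 4], [0, 0, 0], 30],
    [[-30, -15, 4], [0, 0, 0], 30],
    [[-30, -15, 4], [0, 0, 0], 30],
    [[-30, -15, 4], [0, 0, 0], 30],
    [[-30, -15, 4], [0, 0, 0], 30],
    [[-30, -15, 4], [0, 0, 0], 30],
    [[-30, -15, 4], [0, 0, 0], 30],
    [[-30, -15, 4], [0, 0, 0], 30],
    [[-30, -15, 4], [0, 0, 0], 30],
  ],
)

```text
clock: 1.1
position: [0.4495, 0.2887, 0.2046]
tool_rot: [-0.0, 0.129, 0.992, -0.0]
force: [0.7, 1.0, -0.1]
width: 0.0301
finger_force: 0.0
```

apply_moves(
  commands=[
    [[-29, -14, 0], [0, 0, 0], 30],
    [[-29, -14, 0], [0, 0, 0], 30],
    [[0, 0, 0], [0, 0, 7], 30],
    [[0, 0, 0], [0, 0, 7], 30],
    [[0, 0, 0], [0, 0, 7], 30],
    [[0, 0, 0], [0, 0, 7], 30],
    [[0, 0, 0], [0, 0, 7], 30],
    [[0, 0, 0], [0, 0, 7], 30],
    [[0, 0, 0], [0, 0, 7], 30],
    [[0, 0, 0], [0, 0, 7], 30],
    [[0, 0, 0], [0, 0, 7], 30],
    [[0, 0, 0], [0, 0, 7], 30],
  ],
)

```text
clock: 2.1
position: [0.4973, 0.2482, 0.2046]
tool_rot: [-0.0, 0.676, 0.737, -0.001]
force: [-0.7, -0.5, -0.4]
width: 0.0302
finger_force: 0.0
```

apply_moves(
  commands=[
    [[0, 0, 0], [0, 0, 7], 30],
    [[0, 0, 0], [0, 0, 7], 30],
    [[0, 0, 0], [0, 0, 7], 30],
    [[0, 0, 0], [0, 0, 7], 30],
    [[0, 0, 0], [0, 0, 7], 30],
    [[0, 0, 0], [0, 0, 7], 30],
    [[0, 0, 0], [0, 0, 7], 30],
    [[0, 0, 0], [0, 0, 7], 30],
    [[0, 0, 0], [0, 0, 7], 30],
    [[0, 0, 0], [0, 0, 7], 30],
    [[0, 0, 0], [0, 0, 7], 30],
    [[0, 0, 0], [0, 0, 0], 30],
  ],
)

```text
clock: 3.1
position: [0.4973, 0.2482, 0.2047]
tool_rot: [0.0, 0.988, 0.157, -0.001]
force: [-0.0, -1.0, 0.8]
width: 0.0302
finger_force: 0.0
```

Run:
```python
from h import *
import pickle
c=capture("wrist"); pickle.dump(c,open("w.pkl","wb")); cv2.imwrite("pics/w1.png",c["img"][:,:,::-1]); print(c["origin"],R(c).round(3),c["fx"])
```

```text
[0.56157667 0.26895278 0.32525138] [[ 0.311 -0.915 -0.256]
 [-0.951 -0.299 -0.084]
 [ 0.     0.269 -0.963]] 278.49150823413225
```

View pics/w1.png

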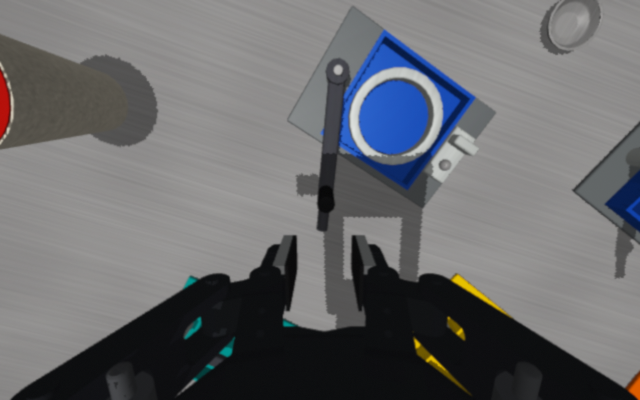

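The wrist view shows the knob at about (326,200) between the pads' sides, the hinge cap at (338,70) and the nose end at (322,228).

Run:
```python
from h import *
import pickle
c=pickle.load(open("w.pkl","rb"))
g=c["img"][175:235,300:350].max(2)
m=(g<22).astype(np.uint8); ys,xs=np.nonzero(m); print(xs.min()+300,xs.max()+300,ys.min()+175,ys.max()+175, len(xs))
for v in (190,195,200,205,210): 
  print(v,onz(c,326,v,.092)[:2],c["z_map"][v,326],depth(c,326,v))
print("hinge",depth(c,338,70),onz(c,338,70,.05),"nose",onz(c,322,228,.044))
```

```text
319 333 186 212 339
190 [0.50985506 0.24996027] 0.26413244 [0.50452672 0.24800367 0.06797054]
195 [0.50564191 0.24857316] 0.24423887 [0.50480954 0.24826989 0.08852898]
200 [0.50138637 0.24717211] 0.24151753 [0.50147265 0.24720334 0.09233435]
205 [0.49708791 0.24575695] 0.24264304 [0.49720462 0.24579893 0.09242214]
210 [0.49274599 0.2443275 ] 0.24461807 [0.49266034 0.24429686 0.09170975]
hinge [0.60917119 0.27103848 0.05308848] [0.60971129 0.27106215 0.05      ] nose [0.45795132 0.23700501 0.044     ]
```

apply_moves(
  commands=[
    [[0, 2, 0], [0, 0, 5.5], 30],
    [[0, 0, 25], [0, 0, 0], 30],
    [[0, 0, 25], [0, 0, 0], 30],
    [[0, 0, 25], [0, 0, 0], 30],
    [[0, 0, 25], [0, 0, 0], 30],
    [[0, 0, 15], [0, 0, 0], 30],
    [[0, 0, 9], [0, 0, 0], 30],
    [[0, 0, 0], [0, 0, 0], 23],
    [[0, 0, 0], [0, 0, 0], 23],
    [[0, 0, 0], [0, 0, 0], 23],
  ],
  newtons=20,
)

```text
clock: 3.98
position: [0.4995, 0.2468, 0.0826]
tool_rot: [-0.0, 0.994, 0.111, 0.001]
force: [0.2, -0.4, 0.7]
width: 0.023
finger_force: 0.0
```

apply_moves(
  commands=[
    [[0.4, 10, 0], [0, 0, -5], 23],
    [[0.4, 10, 0], [0, 0, -5], 23],
    [[0.4, 10, 0], [0, 0, -5], 23],
    [[0.4, 10, 0], [0, 0, -5], 23],
    [[0.4, 10, 0], [0, 0, -5], 23],
    [[0.4, 10, 0], [0, 0, -5], 23],
    [[0.4, 10, 0], [0, 0, -5], 23],
    [[0.4, 10, 0], [0, 0, -5], 23],
    [[0.4, 10, 0], [0, 0, -5], 23],
    [[0, 0, 0], [0, 0, 0], 23],
  ],
)

```text
clock: 4.82
position: [0.5518, 0.1738, 0.0836]
tool_rot: [0.001, 0.876, 0.483, 0.002]
force: [0.1, 0.2, 0.1]
width: 0.0228
finger_force: 0.0
```

Run:
```python
from h import *
import pickle
s=state();p=s["position"];h=np.array([.610,.272]);d=p[:2]-h
print(p,s["force"],np.hypot(*d)*1e3,np.degrees(np.arctan2(d[1],d[0])))
c=capture("scene"); b=cv2.resize(c["img"][110:235,315:455],(672,600),interpolation=cv2.INTER_CUBIC)
cv2.imwrite("pics/s2.png",b[:,:,::-1])
```

```text
[0.55175285 0.17384208 0.08355938] [0.08944668 0.18560509 0.10439552] 114.13898084601149 -120.68499765864037
```

View pics/s2.png

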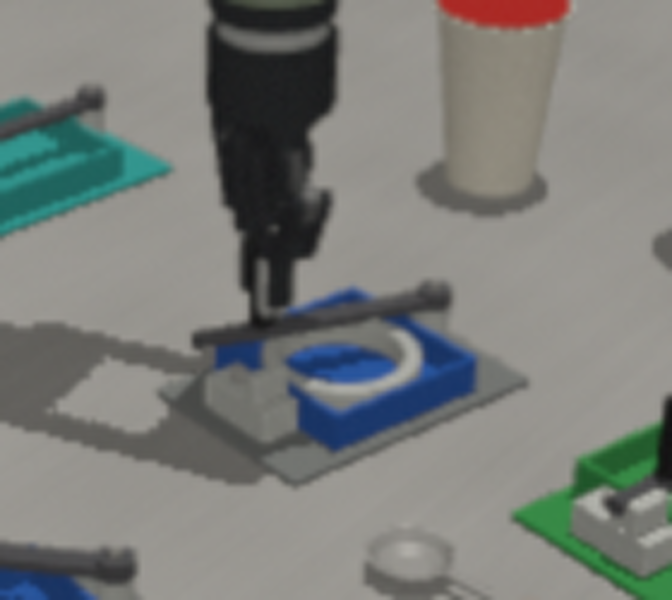

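The bar is following the fingers and is close to the catch (crop nose at (200,340)). I'll continue more slowly and watch the force.

apply_moves(
  commands=[
    [[0.1, 5, 0], [0, 0, -2.5], 23],
    [[0.1, 5, 0], [0, 0, -2.5], 23],
    [[0.1, 5, 0], [0, 0, -2.5], 23],
    [[0.1, 5, 0], [0, 0, -2.5], 23],
    [[0.1, 5, 0], [0, 0, -2.5], 23],
    [[0.1, 4, 0], [0, 0, -2], 23],
    [[0, 0, 0], [0, 0, 0], 23],
  ],
)

```text
clock: 5.45
position: [0.5748, 0.163, 0.0821]
tool_rot: [-0.0, 0.808, 0.589, 0.0]
force: [0.1, 0.2, 0.5]
width: 0.0229
finger_force: 0.2
```

apply_moves(
  commands=[
    [[0, 2, 0], [0, 0, -1], 23],
    [[0, 2, 0], [0, 0, -1], 23],
    [[0, 0, 0], [0, 0, 0], 23],
  ],
)

```text
clock: 5.7
position: [0.5796, 0.1611, 0.0818]
tool_rot: [0.001, 0.797, 0.604, 0.001]
force: [0.7, 0.8, 0.5]
width: 0.0228
finger_force: 0.0
```

apply_moves(
  commands=[
    [[0, 1, 0], [0, 0, 0], 23],
    [[0, 1, 0], [0, 0, 0], 23],
    [[0, 0, 0], [0, 0, 0], 23],
  ],
)

```text
clock: 5.95
position: [0.5812, 0.1603, 0.0813]
tool_rot: [0.0, 0.798, 0.603, 0.0]
force: [0.2, 0.3, 0.1]
width: 0.0227
finger_force: 0.0
```

apply_moves(
  commands=[
    [[0, 1, 0], [0, 0, 0], 23],
    [[0, 1, 0], [0, 0, 0], 23],
    [[0, 0, 0], [0, 0, 0], 23],
  ],
)

```text
clock: 6.2
position: [0.5828, 0.1598, 0.0812]
tool_rot: [0.0, 0.798, 0.603, -0.0]
force: [-0.2, -0.5, 1.0]
width: 0.0232
finger_force: 0.0
```

apply_moves(
  commands=[
    [[0, 1, 0], [0, 0, 0], 23],
    [[0, 1, 0], [0, 0, 0], 23],
    [[0, 0, 0], [0, 0, 0], 23],
  ],
)

```text
clock: 6.45
position: [0.5847, 0.1593, 0.0812]
tool_rot: [0.0, 0.797, 0.603, 0.0]
force: [-0.7, 0.6, -0.4]
width: 0.0227
finger_force: 0.0
```

apply_moves(
  commands=[
    [[0, 1, 0], [0, 0, 0], 23],
    [[0, 1, 0], [0, 0, 0], 23],
    [[0, 0, 0], [0, 0, 0], 23],
  ],
)

```text
clock: 6.7
position: [0.5851, 0.1592, 0.0811]
tool_rot: [-0.001, 0.797, 0.603, -0.001]
force: [-4.9, 1.4, 2.8]
width: 0.0227
finger_force: 2.5
```

Run:
```python
from h import *
c=capture("scene"); b=cv2.resize(c["img"][110:235,315:455],(672,600),interpolation=cv2.INTER_CUBIC)
cv2.imwrite("pics/s3.png",b[:,:,::-1])
s=state();print(s["force"],s["position"],s["moment"])
```

```text
[-4.79563049  0.63918018  2.96500027] [0.58507382 0.15925458 0.08111624] [ 0.16433615  0.79565407 -0.0174527 ]
```

View pics/s3.png

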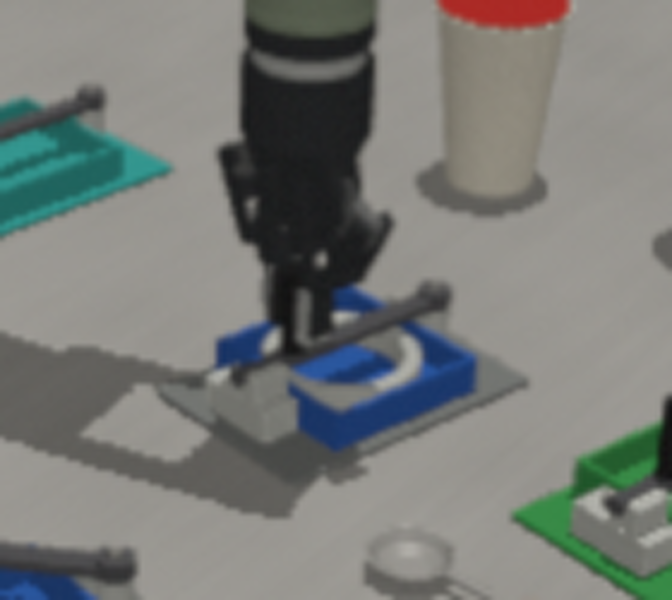

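The nose is now over the catch at crop (240,375), with the first resistance at about 5 N. This could be the ball, so I'll push on.

apply_moves(
  commands=[
    [[0, 1, 0], [0, 0, 0], 23],
    [[0, 1, 0], [0, 0, 0], 23],
    [[0, 0, 0], [0, 0, 0], 23],
  ],
)

```text
clock: 7.0
position: [0.5852, 0.1592, 0.0809]
tool_rot: [-0.003, 0.797, 0.603, -0.003]
force: [-9.9, 2.2, 7.1]
width: 0.0231
finger_force: 4.7
```

apply_moves(
  commands=[
    [[0, 1, 0], [0, 0, 0], 23],
    [[0, 1, 0], [0, 0, 0], 23],
    [[0, 0, 0], [0, 0, 0], 23],
  ],
)

```text
clock: 7.25
position: [0.5854, 0.1591, 0.0808]
tool_rot: [-0.004, 0.797, 0.604, -0.004]
force: [-13.8, 3.1, 9.8]
width: 0.0233
finger_force: 7.0
```

apply_moves(
  commands=[
    [[0, 1, 0], [0, 0, 0], 23],
    [[0, 1, 0], [0, 0, 0], 23],
    [[0, 0, 0], [0, 0, 0], 23],
  ],
)

```text
clock: 7.5
position: [0.5855, 0.159, 0.0807]
tool_rot: [-0.006, 0.797, 0.604, -0.006]
force: [-18.0, 3.7, 13.0]
width: 0.023
finger_force: 9.2
```

Resistance rose to 18 N with no motion at the shut angle, so the bar is against the stop. I'll back off, open and lift away.

apply_moves(
  commands=[
    [[0, -4, 0], [0, 0, 0], 23],
    [[0, -4, 0], [0, 0, 0], 23],
    [[0, -2, 0], [0, 0, 0], 26],
    [[0, 0, 0], [0, 0, 0], 30],
    [[0, 0, 0], [0, 0, 0], 30],
    [[0, 0, 0], [0, 0, 0], 30],
  ],
)

```text
clock: 8.0
position: [0.5833, 0.1598, 0.0814]
tool_rot: [0.0, 0.798, 0.603, 0.0]
force: [-0.0, -0.0, -0.3]
width: 0.0302
finger_force: 0.0
```

apply_moves(
  commands=[
    [[0, 0, -10], [0, 0, 0], 30],
    [[0, 0, -20], [0, 0, 0], 30],
    [[0, 0, -30], [0, 0, 0], 30],
    [[0, 0, -30], [0, 0, 0], 30],
    [[-30, 0, -10], [0, 0, 0], 30],
    [[-30, 0, 0], [0, 0, 0], 30],
    [[-30, 0, 0], [0, 0, 0], 30],
    [[-30, 0, 0], [0, 0, 0], 30],
    [[-30, 0, 0], [0, 0, 0], 30],
    [[0, 0, 0], [0, 0, 0], 30],
    [[0, 0, 0], [0, 0, 0], 30],
  ],
)

```text
clock: 8.92
position: [0.5421, 0.0142, 0.1822]
tool_rot: [0.0, 0.798, 0.602, 0.001]
force: [-0.1, 0.1, 0.3]
width: 0.0302
finger_force: 0.0
```

Run:
```python
from h import *
import pickle
print(state()["force"],state()["position"])
c=capture("scene"); s=capture("top"); pickle.dump(s,open("top2.pkl","wb"));pickle.dump(c,open("sc2.pkl","wb"))
b=cv2.resize(c["img"][140:280,260:440],(400,311),interpolation=cv2.INTER_CUBIC)
a=cv2.resize(s["img"][120:225,185:290],(400,400),interpolation=cv2.INTER_CUBIC)
o=np.zeros((400,800,3),np.uint8);o[:311,:400]=b;o[:,400:]=a
cv2.imwrite("pics/f.png",o[:,:,::-1])
```

```text
[-0.11952323  0.13989028  0.31987511] [0.54212288 0.01415573 0.18222686]
```

View pics/f.png

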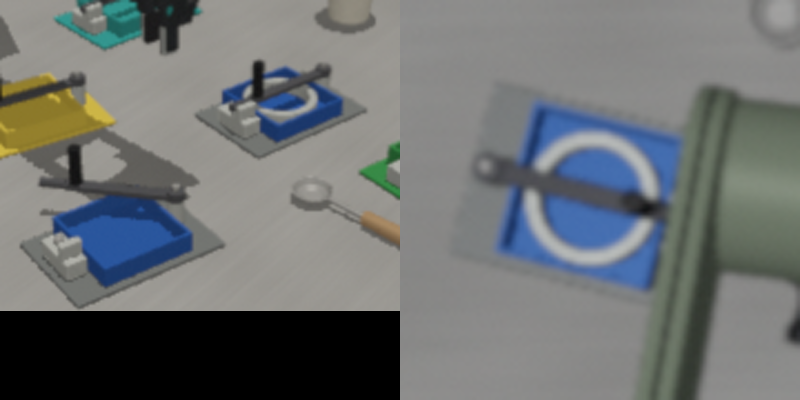

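The ring bar now lies over the ring, from the hinge at (487,168) to the knob at (640,203), and the empty tray's bar is still open. Next I'll check the angle numerically.

Run:
```python
from h import *
import pickle
c=pickle.load(open("top2.pkl","rb"))
I=c["img"].astype(int)
pts=[]
for u in range(217,241):   # bar over tray, left of knob
    col=I[155:185,u]; m=col.max(1)<95
    vs=np.nonzero(m)[0]+155
    vs=vs[abs(vs-(163.6+(u-207.6)*.25))<4]
    if len(vs): w=(110-I[vs,u].max(1)); pts.append(onz(c,u,(vs*w).sum()/w.sum(),.044)[:2])
pts=np.array(pts);print(len(pts))
vx,vy,x,y=cv2.fitLine(pts.astype(np.float32),cv2.DIST_HUBER,0,1e-4,1e-4).ravel()
a=np.degrees(np.arctan2(vy,vx));print("bar dir",a,a-180, "shut -103.9..-104.1")
s=pickle.load(open("sc2.pkl","rb"))
# knob top in scene: px from crop scale 2.222
print("knob scene",onz(s,260+258/2.222-.5,140+64/2.222-.5,.092))
k=np.array([.610,.272])+.115*np.array([np.cos(np.radians(-104)),np.sin(np.radians(-104))]);print("expected",k)
```

```text
24
bar dir 75.204605 -104.795395 shut -103.9..-104.1
knob scene [0.58136718 0.15950361 0.092     ]
expected [0.58217898 0.16041599]
```

```bash
python3 -c "
from bench import *
print(job_done())"
```

```text
the job is handed in; nothing more can be done
None
```

The keeper bar on the ring's tray is shut against its stop (measured about 0.014 rad from shut) and released, the ring is still lying in its tray, the empty tray's bar is still open, and the job is handed in.

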